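# Sieve the beads out of the spindle whorls

## Task

Take the wooden hand sieve by its overhead grip and, keeping it on the runners of the catch box, slide it until it leans on the red buffer with about 12 newtons for half a second, then the same against the blue buffer. Shake the sieve side to side between the buffers, without banging into them, until all four dark beads have dropped through into the box. Then lift it off with the three clay whorls still in it, keep it level, set it down gently flat inside the white tray and let go, leaving the little pot, the jar and the oil lamp alone.

Things in the scene. Friction and masses are not known exactly. Their poses are not given: they have to be found in the camera images.
- catch_box: Fixed grey open box, 184 (x) by 316 mm (y). Origin: centre of its underside; the sieve slides along its y; z up. Two runners along y, 16 mm wide, centred at x = +-76 mm, top at 60 mm, carry the sieve (friction 0.2 to 0.3); cheeks 14 mm higher guide it with 4 mm play each side in x. Between the runners is the bin for the beads (136 by 300 mm, floor at 6 mm).
- buffer_red: Block fixed on the box's +y end, with a sprung red rubber pad facing the middle. Origin: block's foot, 149 mm from the box's centre. The pad's face is set 34 to 56 mm in front of it, differently each time and not measured: feel for it (the sieve meets it 18 to 40 mm off the middle). It yields 2 N per mm for 15 mm, then is solid. Lean with 6 to 22 N (aim at 12) for 0.5 s; over 30 N damages it.
- buffer_blue: Block fixed on the box's -y end, with a sprung blue rubber pad facing the middle. Origin: block's foot, 149 mm from the box's centre. The pad's face is set 34 to 56 mm in front of it, differently each time and not measured: feel for it (the sieve meets it 18 to 40 mm off the middle). It yields 2 N per mm for 15 mm, then is solid. Lean with 6 to 22 N (aim at 12) for 0.5 s; over 30 N damages it.
- sieve: Wooden sieve, 160 (x) by 150 mm (y), walls 46 mm high, 0.44 to 0.72 kg. Origin: centre of underside. Starts on the runners near the box's middle, axes as the box's. Floor 7 to 10 mm up: mesh with 22 mm square openings; the beads lie in two closed troughs along x (at y = +-29 mm, 36 mm wide, 2 mm deep); brisk strokes in y (30 mm or more, 0.25 m/s) roll them out into the openings, slow ones do not.
- sieve_grip (a point): Centre of the sieve's overhead grip: a dark wooden bar along the sieve's x, 140 mm free length, 16 mm wide (y), 18 mm high, 80 mm above the sieve's underside and over its middle; its underside 25 mm above the walls and 35 mm above the whorls. Axes as the sieve's.
- tray: Fixed white tray, 220 mm (x) by 210 mm (y), rim 22 mm high, walls and floor 5 mm thick, inside 210 by 200 mm. Origin: centre of its underside on the table, z up. The sieve goes in with its sides roughly along the tray's.
- bead0_center (a point): Dark stone bead, a ball 16 mm across, 11 g; this point is its centre.
- bead1_center (a point): Dark stone bead, a ball 16 mm across, 11 g; this point is its centre.
- bead2_center (a point): Dark stone bead, a ball 16 mm across, 11 g; this point is its centre.
- bead3_center (a point): Dark stone bead, a ball 16 mm across, 11 g; this point is its centre.
- whorl0: Terracotta spindle whorl, 38 mm across, 25 mm high, 40 g, loose in the sieve; too large for the mesh. Origin: centre of its flat underside.
- whorl1: Terracotta spindle whorl, 38 mm across, 25 mm high, 40 g, loose in the sieve; too large for the mesh. Origin: centre of its flat underside.
- whorl2: Terracotta spindle whorl, 38 mm across, 25 mm high, 40 g, loose in the sieve; too large for the mesh. Origin: centre of its flat underside.
- pot: Bystander: small round terracotta pot, 84 mm across, 58 mm high, beyond the work. Origin: underside.
- jar: Bystander: small lidded jar, 52 mm across, 70 mm high. Origin: underside.
- lamp_oil: Bystander: clay oil lamp, 72 mm across with a spout, 30 mm high. Origin: underside.
Things that resemble listed ones, but are neither listed nor needed, are in the scene too. Leave any green, grey or purple look-alike of the whorl2 alone.

How it is judged:
On the way, in this order (a step that is already met when the one before it is completed fails the run):
1. the held sieve leans on the red buffer with 6 to 22 N, on the runners (contact force between sieve and buffer_red between 6 and 22 N and z of sieve in the frame of catch_box below 0.07 m and contact force between the fingers and sieve above 3 N), for 0.3 s.
2. the held sieve leans on the blue buffer with 6 to 22 N, on the runners (contact force between sieve and buffer_blue between 6 and 22 N and z of sieve in the frame of catch_box below 0.07 m and contact force between the fingers and sieve above 3 N), for 0.3 s.
3. the sieve is lifted off the runners with all four beads in the box and all three whorls in the sieve (z of sieve in the frame of catch_box above 0.085 m and z of bead0_center in the frame of catch_box between 0 and 0.045 m and x of bead0_center in the frame of catch_box between -0.075 and 0.075 m and y of bead0_center in the frame of catch_box between -0.155 and 0.155 m and z of bead1_center in the frame of catch_box between 0 and 0.045 m and x of bead1_center in the frame of catch_box between -0.075 and 0.075 m and y of bead1_center in the frame of catch_box between -0.155 and 0.155 m and z of bead2_center in the frame of catch_box between 0 and 0.045 m and x of bead2_center in the frame of catch_box between -0.075 and 0.075 m and y of bead2_center in the frame of catch_box between -0.155 and 0.155 m and z of bead3_center in the frame of catch_box between 0 and 0.045 m and x of bead3_center in the frame of catch_box between -0.075 and 0.075 m and y of bead3_center in the frame of catch_box between -0.155 and 0.155 m and z of whorl0 in the frame of sieve between 0 and 0.05 m and x of whorl0 in the frame of sieve between -0.075 and 0.075 m and y of whorl0 in the frame of sieve between -0.07 and 0.07 m and z of whorl1 in the frame of sieve between 0 and 0.05 m and x of whorl1 in the frame of sieve between -0.075 and 0.075 m and y of whorl1 in the frame of sieve between -0.07 and 0.07 m and z of whorl2 in the frame of sieve between 0 and 0.05 m and x of whorl2 in the frame of sieve between -0.075 and 0.075 m and y of whorl2 in the frame of sieve between -0.07 and 0.07 m), for 0.1 s.
At the end, for the whole second after the job is handed in: The sieve stands flat inside the white tray (underside within 6 mm of the tray's floor, tilt under 0.06 rad, centre within 45 mm of the tray's), released and at rest, with all three whorls in it; all four beads lie in the catch box below the runners (horizontal distance between sieve and tray below 0.045 m and z of sieve in the frame of tray below 0.011 m and angle between sieve's own z axis and vertical below 0.06 rad and linear speed of sieve below 0.02 m/s and contact force between the fingers and sieve below 0.1 N and z of bead0_center in the frame of catch_box between 0 and 0.045 m and x of bead0_center in the frame of catch_box between -0.075 and 0.075 m and y of bead0_center in the frame of catch_box between -0.155 and 0.155 m and z of bead1_center in the frame of catch_box between 0 and 0.045 m and x of bead1_center in the frame of catch_box between -0.075 and 0.075 m and y of bead1_center in the frame of catch_box between -0.155 and 0.155 m and z of bead2_center in the frame of catch_box between 0 and 0.045 m and x of bead2_center in the frame of catch_box between -0.075 and 0.075 m and y of bead2_center in the frame of catch_box between -0.155 and 0.155 m and z of bead3_center in the frame of catch_box between 0 and 0.045 m and x of bead3_center in the frame of catch_box between -0.075 and 0.075 m and y of bead3_center in the frame of catch_box between -0.155 and 0.155 m and z of whorl0 in the frame of sieve between 0 and 0.05 m and x of whorl0 in the frame of sieve between -0.075 and 0.075 m and y of whorl0 in the frame of sieve between -0.07 and 0.07 m and z of whorl1 in the frame of sieve between 0 and 0.05 m and x of whorl1 in the frame of sieve between -0.075 and 0.075 m and y of whorl1 in the frame of sieve between -0.07 and 0.07 m and z of whorl2 in the frame of sieve between 0 and 0.05 m and x of whorl2 in the frame of sieve between -0.075 and 0.075 m and y of whorl2 in the frame of sieve between -0.07 and 0.07 m); the robot touches nothing.
It fails at once if the sieve presses a buffer with more than 30 N (contact force between sieve and buffer_red above 30 N or contact force between sieve and buffer_blue above 30 N).
It fails at once if the sieve is lifted more than 15 mm off the runners while a bead is still in it (z of sieve in the frame of catch_box above 0.075 m and z of any of bead0_center, bead1_center, bead2_center, bead3_center in the frame of catch_box above 0.055 m).
It fails at once if the sieve is tipped by more than 0.35 rad (angle between sieve's own z axis and vertical above 0.35 rad).
It fails at once if the sieve is set down in the tray harder than 45 N (contact force between sieve and tray above 45 N).
It fails at once if a bystander is moved more than 20 mm (distance of any of pot, jar, lamp_oil from where it was at the start of the episode above 0.02 m).
It also fails if it takes over 72 s, if anything falls off the work surface, if the arm or the gripper's body presses on something with over 40 N, if the wrist force passes 120 N, or if a joint passes its speed limit or range.

## Robot

A 6-joint arm with a two-finger parallel gripper is mounted at the origin on the work surface. World frame = base frame: x ahead of the robot, y to its left, z up, the work surface at z = 0. Lengths are in m, angles in rad, forces in N, time in s.
With the tool pointing down it reaches from about 0.35 to 0.775 m from the base axis. Payload 5.5 kg.
Tool frame: the origin (TCP) lies on the mounting face of the last link; the fingertips stand 173 mm ahead of it and the grasp point (between the pads) lies 155 mm ahead of it; z points along the fingers, y is the direction in which the jaws open and shut (so a half turn about z gives the same grasp; the last joint's range is limited). The gripper opens to 85 mm and grips with 20 to 120 N. Pads are 22 mm wide; open, the fingers measure 114 mm over their backs; the gripper's body (76 mm by 85 mm) begins 54 mm behind the grasp point. The pads swing forward as they close: fully open they stand 13 mm farther back than shut.
Start: joints at [1.113, 0.313, 0.046, 1.304, 0, 1.431], TCP at [0.18, 0.546, 0.405] pointing down, gripper open.
Joint ranges: [-2.76, 2.76], [-0.86, 1.69], [-1.03, 1.26], [-2.2, 2.34], [-1.47, 1.5], [-3.14, 3.14]. Speed limits (rad/s): [2.57, 2.57, 3.14, 3.14, 3.14, 3.14].

## Interface

Orientations are given as a unit quaternion [w, x, y, z].
In Python, from workcell import * gives the robot as it stands. The module is installed in compiled form; this text tells all that it offers.
- The arm moves only by the shell command python3 -m crank 'ROWS' [FORCE]. ROWS is JSON, a list of rows, each a list of 7 numbers: the shift along the tool's x, y, z in mm, then the turn, a rotation vector about the tool's x, y, z in degrees, then the opening, from 0 (shut) to 1 (fully open). A call has exactly 8 rows; each row shifts and turns the commanded pose from where the row before left it, along the tool's axes as they then stand; what a row does not reach is not made up. A row lasts 1/8 s, in which the tool goes at most 62.5 mm and 10.7 degrees, less where a joint would pass 70% of its speed; a pose out of reach is approached as far as the arm can. A call with a gripper value outside its range is refused whole. The fingers move at their own pace and stop on an object; FORCE is the grip in N (left out, the last holds). Time passes only in rows, so rows that do not move let the fingers close, or fill a call up. It gives the time, the measured TCP pose, the force and the opening at its end, in the units of the state.
- get_state(): the state, without advancing time (a new reading comes with each control period).
- read_camera(name): name is "side" or "top"; returns the picture (420x560x3 uint8, blue, green, red); there is no depth.
- calibration(name): a dict with "fx", "fy", "cx", "cy" (pixels), "extrinsics" (4x4, takes a point from world to camera coordinates). Camera axes: x right, y down, z forward; pixel columns grow to the right and rows downward; lengths in m; the calibration is good to about 2 mm. A picture is of the moment at which its call begins. calibration takes no time and is no camera call.
- hand_in(): hands the job in, once; it reports no verdict.
The state is a dict: "clock": time; "joint_pos": joint angles; "qvel": joint speeds; "tau": joint torques, N m; "tcp_pos": TCP position; "orientation": TCP orientation; "wrist_force": force on the tool from outside, world axes, zero at the start; "ft_torque": the same for the moment, N m; "finger_gap": finger opening in m.
Only numpy, scipy, OpenCV 4.12 (cv2) and the standard library are available. Lean on these libraries where they do the work, as an engineer would, in place of code of your own. Each camera call takes 0.05 s, during which the arm holds its last target.

## Working session

There is one attempt and no reset: what is moved stays moved. The work goes in short steps, Python scripts to look and compute and a shell command to move; the robot and the scene stay as the last step left them, time stands still between calls to the robot, and variables do not carry over. Pictures are saved under pics/ and viewed, and the job is handed in when it is done.

```bash
mkdir -p pics
python3 - <<'E'
from workcell import *
import cv2,numpy as np
print(get_state())
for n in("side","top"):
    cv2.imwrite(f"pics/{n}0.png",read_camera(n)); c=calibration(n); print(n,c)
E
```

```text
{'clock': 0.0, 'joint_pos': array([ 1.11340498e+00,  3.14009524e-01,  4.49400168e-02,  1.30357891e+00,
       -4.02583826e-05,  1.43119333e+00]), 'qvel': array([-3.83613383e-04,  8.57967381e-05,  5.37902354e-04,  7.30332161e-04,
       -8.54286731e-04,  4.21171470e-05]), 'tau': array([-3.53822670e-04, -4.80627394e+01,  2.98533189e+01,  1.93248794e-02,
       -1.38367268e-04, -8.68980322e-06]), 'tcp_pos': array([0.17959304, 0.54601938, 0.40378744]), 'orientation': array([-2.53095876e-04,  1.58226318e-01,  9.87402438e-01, -8.91013761e-04]), 'wrist_force': array([-0.03021712,  0.52332029,  0.70608685]), 'ft_torque': array([-0.03127438, -0.01795343, -0.02142826]), 'finger_gap': 0.08542669566422978}
side {'fx': 495.18460951067675, 'fy': 495.18460951067675, 'cx': 273.3500465731238, 'cy': 214.6457168592158, 'extrinsics': array([[ 0.81421783, -0.58053357,  0.00548731, -0.46933888],
       [-0.39432989, -0.55994844, -0.72867118,  0.29753904],
       [ 0.42609069,  0.59113325, -0.68484174,  0.86315668],
       [ 0.        ,  0.        ,  0.        ,  1.        ]])}
top {'fx': 480.4636787430752, 'fy': 480.4636787430752, 'cx': 280.31727849050156, 'cy': 205.42991236242872, 'extrinsics': array([[-1.08508561e-02, -9.99938956e-01, -2.08405475e-03,
         1.93706529e-03],
       [-9.90320168e-01,  1.10348504e-02, -1.38362557e-01,
         5.60005522e-01],
       [ 1.38377108e-01,  5.62529258e-04, -9.90379452e-01,
         1.26232126e+00],
       [ 0.00000000e+00,  0.00000000e+00,  0.00000000e+00,
         1.00000000e+00]])}
```

View pics/side0.png

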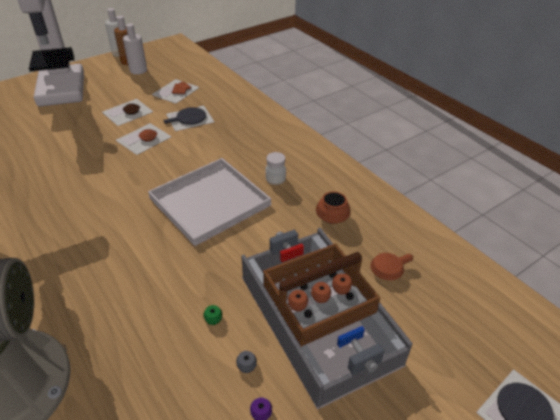

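View pics/top0.png

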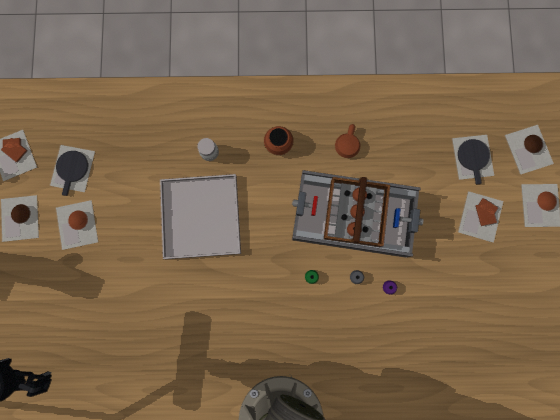

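The top view shows the box around (357,213), with the red pad at (314,206) and the blue at (397,217). The sieve's grip is at (360,210), and the white tray at (201,217). The look-alike whorls, green, grey and purple, are outside the box at (312,277), (357,277) and (390,287). The three terracotta ones are in the sieve. I'll enlarge this to measure.

Run:
```python
import cv2
a=cv2.imread("pics/top0.png")
cv2.imwrite("pics/topz.png",cv2.resize(a[160:265,285:425],None,fx=5.6,fy=5.6,interpolation=cv2.INTER_CUBIC))
cv2.imwrite("pics/topt.png",cv2.resize(a[165:270,150:255],None,fx=5.6,fy=5.6,interpolation=cv2.INTER_CUBIC))
b=cv2.imread("pics/side0.png")
cv2.imwrite("pics/sidez.png",cv2.resize(b[220:400,235:415],None,fx=3.3,fy=3.3,interpolation=cv2.INTER_CUBIC))
```

```text
(no output)
```

View pics/topz.png

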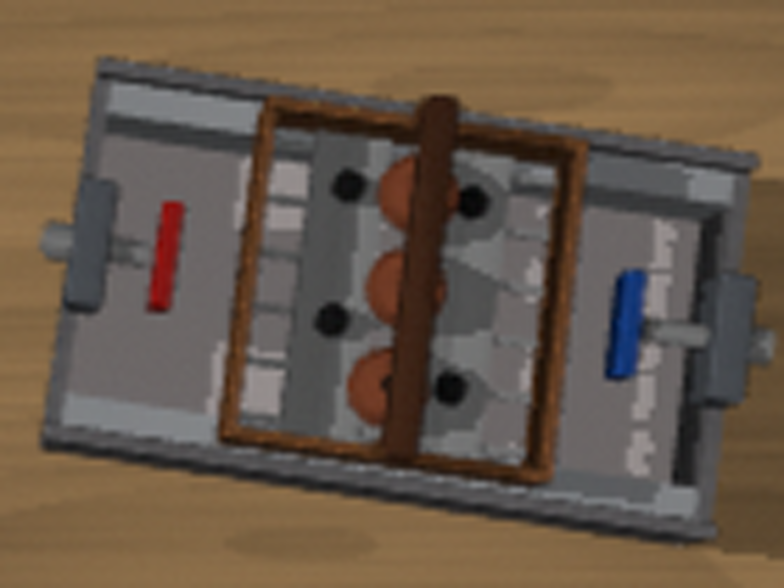

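View pics/topt.png

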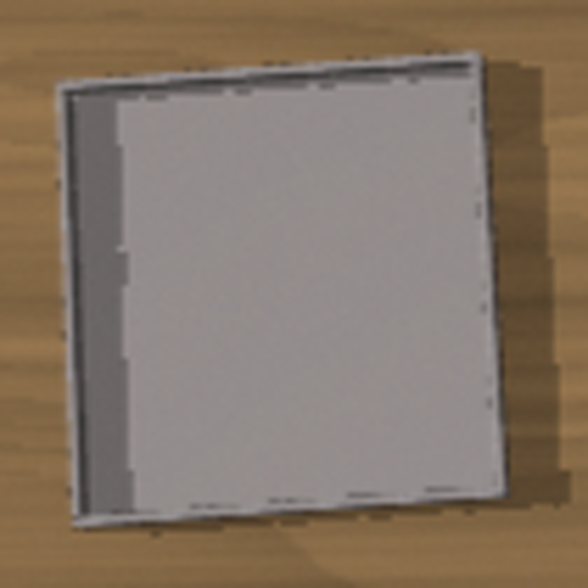

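View pics/sidez.png

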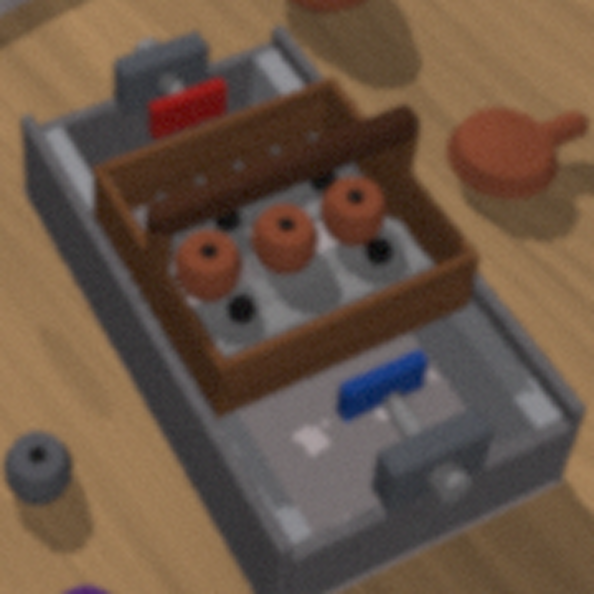

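```bash
cat > h.py <<'E'
from workcell import *
import numpy as np,cv2
from scipy.optimize import least_squares
from scipy.spatial.transform import Rotation as R
def proj(n,P):
    c=calibration(n);E=c["extrinsics"];p=np.atleast_2d(P)@E[:3,:3].T+E[:3,3]
    return np.c_[c["fx"]*p[:,0]/p[:,2]+c["cx"],c["fy"]*p[:,1]/p[:,2]+c["cy"]]
def ray(n,u,z):
    c=calibration(n);E=c["extrinsics"];d=E[:3,:3].T@np.array([(u[0]-c["cx"])/c["fx"],(u[1]-c["cy"])/c["fy"],1]);o=-E[:3,:3].T@E[:3,3]
    return o+d*(z-o[2])/d[2]
def place(p,L):
    c,s=np.cos(p[2]),np.sin(p[2]);L=np.array(L,float)
    return np.c_[p[0]+c*L[:,0]-s*L[:,1],p[1]+s*L[:,0]+c*L[:,1],L[:,2]]
def fit(obs,x0):
    # obs: list of (cam, local Nx3, pix Nx2)
    f=lambda p:np.concatenate([(proj(n,place(p,L))-np.array(U)).ravel() for n,L,U in obs])
    r=least_squares(f,x0);return r.x,np.abs(r.fun).max()
E
python3 - <<'E'
from h import *
def tz(l): return np.array(l)/5.6+[285,160]-0.4
def tt(l): return np.array(l)/5.6+[150,165]-0.4
def sz(l): return np.array(l)/3.3+[235,220]-0.35
# order: +y+x, -y+x, -y-x, +y-x
def loc(a,b,z): return [[a,b,z],[a,-b,z],[-a,-b,z],[-a,b,z]]
b,e=fit([("top",loc(.092,.158,.074),tz([(100,60),(757,158),(712,540),(43,447)]))],[.55,-.18,-.1]);print("box",b,np.degrees(b[2]),e)
b2,e=fit([("top",loc(.092,.158,.074),tz([(100,60),(757,158),(712,540),(43,447)])),("side",[[.092,.158,.074],[.092,-.158,.074],[-.092,.158,.074]],sz([(280,30),(582,410),(25,120)]))],b);print("box2",b2,e)
s,e=fit([("top",loc(.08,.075,.106),tz([(265,97),(588,143),(550,482),(220,438)]))],b);print("sieve",s,np.degrees(s[2]),e)
for q in [(440,97),(402,462),(421,280)]: print("bar",ray("top",tz(q),.149))
t,e=fit([("top",loc(.11,.105,.022),tt([(57,85),(482,52),(508,497),(75,527)]))],[.55,.16,0.07]);print("tray",t,np.degrees(t[2]),e)
B=lambda p:place([0,0,-b[2]],[[p[0]-b[0],p[1]-b[1],p[2]]])
for n,q in [("red",(178,258)),("blue",(615,325))]: print(n,B(ray("top",tz(q),.095)))
S=s
for q in [(348,185),(472,202),(331,320),(450,388)]:
  p=ray("top",tz(q),.076); print("bead",place([0,0,-s[2]],[[p[0]-s[0],p[1]-s[1],0]]))
print("lamp",ray("top",(347,145),.015),"pot",ray("top",(279,140),.03),"jar",ray("top",(208,149),.035))
st=get_state();o=st["orientation"];print(R.from_quat(o[[1,2,3,0]]).as_matrix())
E
```

```text
box [ 0.53273104 -0.20405152 -0.15744793] -9.021101682642492 0.742394446932451
box2 [ 0.53230475 -0.20672066 -0.16469906] 2.6481430063041955
sieve [ 0.5337554  -0.20069976 -0.15151846] -8.681368058066253 0.5203904480195831
bar [ 0.61417619 -0.21192127  0.149     ]
bar [ 0.45182588 -0.18966084  0.149     ]
bar [ 0.53201156 -0.2006784   0.149     ]
tray [0.53571617 0.21672659 0.06214344] 3.560556700948144 0.45252196673874323
red [[0.00085298 0.10786555 0.095     ]]
blue [[-0.0006787  -0.09552067  0.095     ]]
bead [[0.0494562  0.02856185 0.        ]]
bead [[ 0.04956565 -0.03021949  0.        ]]
bead [[-0.01523359  0.02867236  0.        ]]
bead [[-0.03915012 -0.03016171  0.        ]]
lamp [ 0.73252266 -0.19324117  0.015     ] pot [ 0.74493266 -0.00254673  0.03      ] jar [0.72017757 0.1938593  0.035     ]
[[-9.49906980e-01  3.12531906e-01 -7.32347676e-04]
 [ 3.12532677e-01  9.49905855e-01 -1.48077590e-03]
 [ 2.32871632e-04 -1.63548194e-03 -9.99998635e-01]]
```

```bash
cat >> h.py <<'E'
def go(x,y,z,yaw):
    """print remaining shift in tool axes (mm) after turning; tool y along (yaw) y"""
    st=get_state();o=st["orientation"];M=R.from_quat(o[[1,2,3,0]]).as_matrix()
    c,s=np.cos(yaw),np.sin(yaw);T=np.array([[-c,-s,0],[-s,c,0],[0,0,-1.]]).T
    T=np.column_stack([[-c,-s,0],[-s,c,0],[0,0,-1]])
    rv=R.from_matrix(M.T@T).as_rotvec(degrees=True)
    d=np.array([x,y,z])-st["tcp_pos"]
    print("t",round(st["clock"],2),"turn",rv.round(2),"shift(after turn)",(T.T@d*1000).round(1),"gap",st["finger_gap"].round(4),"F",st["wrist_force"].round(1),"tcp",st["tcp_pos"].round(4))
E
python3 -c "
from h import *
go(.533,-.2007,.36,-.154)"
python3 -m crank '[[-29,-43,0,0,0,-9.4,1],[-29,-43,0,0,0,0,1],[-29,-43,0,0,0,0,1],[-29,-43,0,0,0,0,1],[-29,-43,0,0,0,0,1],[-29,-43,0,0,0,0,1],[-29,-43,0,0,0,0,1],[-29,-43,0,0,0,0,1]]' 40
python3 -c "
from h import *
go(.533,-.2007,.36,-.154)"
```

```text
clock: 1.1
tcp_pos: [0.3485, 0.1662, 0.4046]
orientation: [0.0, 0.077, 0.997, 0.0]
wrist_force: [1.3, 0.6, -0.0]
finger_gap: 0.0855Traceback (most recent call last):
  File "<string>", line 3, in <module>
    go(.533,-.2007,.36,-.154)
    ~~^^^^^^^^^^^^^^^^^^^^^^^
  File "h.py", line 25, in go
    print("t",round(st["clock"],2),"turn",rv.round(2),"shift(after turn)",(T.T@d*1000).round(1),"gap",st["finger_gap"].round(4),"F",st["wrist_force"].round(1),"tcp",st["tcp_pos"].round(4))
                                                                                                      ^^^^^^^^^^^^^^^^^^^^^^
AttributeError: 'float' object has no attribute 'round'
Traceback (most recent call last):
  File "h.py", line 25, in go
    print("t",round(st["clock"],2),"turn",rv.round(2),"shift(after turn)",(T.T@d*1000).round(1),"gap",st["finger_gap"].round(4),"F",st["wrist_force"].round(1),"tcp",st["tcp_pos"].round(4))
                                                                                                      ^^^^^^^^^^^^^^^^^^^^^^
AttributeError: 'float' object has no attribute 'round'
```

```bash
sed -i 's/st\["finger_gap"\].round(4)/round(float(st["finger_gap"]),4)/' h.py
python3 -c "
from h import *
go(.533,-.2007,.36,-.154)"
```

```text
t 1.1 turn [0.01 0.01 0.03] shift(after turn) [-238.6 -334.3   44.6] gap 0.0855 F [ 1.3  0.6 -0. ] tcp [0.3485 0.1662 0.4046]
```

```bash
python3 -m crank '[[-32,-45,0,0,0,0,1],[-32,-45,0,0,0,0,1],[-32,-45,0,0,0,0,1],[-32,-45,0,0,0,0,1],[-32,-45,6,0,0,0,1],[-32,-45,8,0,0,0,1],[-32,-45,15,0,0,0,1],[-14,-19,15,0,0,0,1]]'
python3 -m crank '[[0,0,0,0,0,0,1],[0,0,0,0,0,0,1],[0,0,0,0,0,0,1],[0,0,0,0,0,0,1],[0,0,0,0,0,0,1],[0,0,0,0,0,0,1],[0,0,0,0,0,0,1],[0,0,0,0,0,0,1]]'
python3 -c "
from h import *
go(.533,-.2007,.293,-.154)
cv2.imwrite('pics/s1.png',cv2.resize(read_camera('side')[150:400,200:440],None,fx=2.3,fy=2.3))
cv2.imwrite('pics/t1.png',cv2.resize(read_camera('top')[100:300,250:450],None,fx=2.9,fy=2.9))"
```

```text
clock: 2.1
tcp_pos: [0.5332, -0.2016, 0.3594]
orientation: [-0.0, 0.078, 0.997, -0.0]
wrist_force: [-0.5, 1.1, 0.5]
finger_gap: 0.0857
clock: 3.1
tcp_pos: [0.5324, -0.1988, 0.3606]
orientation: [-0.0, 0.077, 0.997, 0.0]
wrist_force: [0.3, 0.1, 0.0]
finger_gap: 0.0854
t 3.1 turn [ 0.01 -0.    0.01] shift(after turn) [-0.9 -1.8 67.6] gap 0.0854 F [0.3 0.1 0. ] tcp [ 0.5324 -0.1988  0.3606]
```

View pics/s1.png

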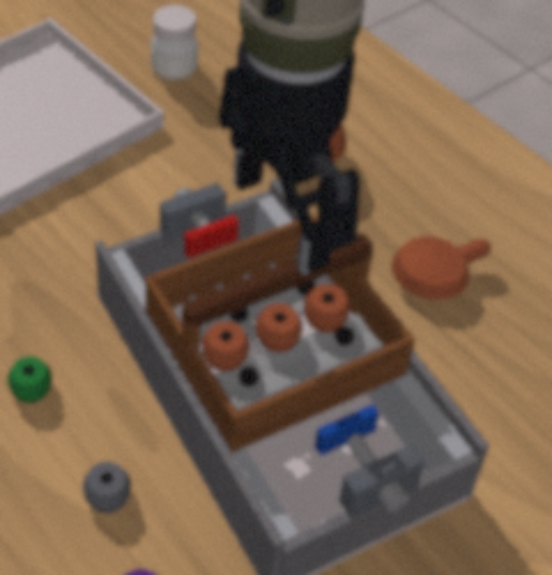

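View pics/t1.png

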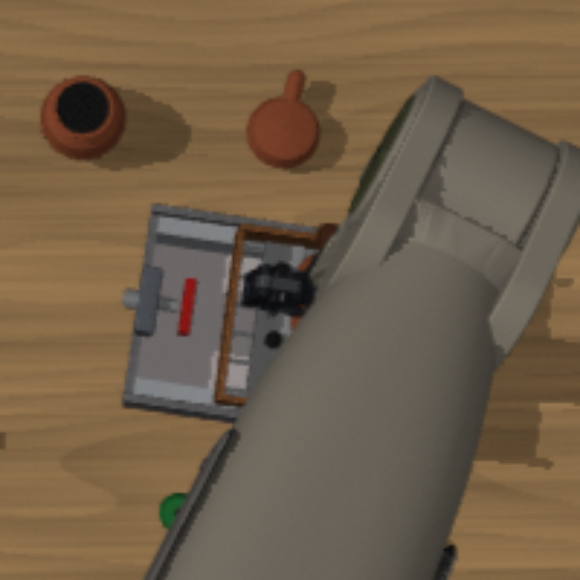

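The side view shows the fingers straddling the bar from above, at about (315,230). They should clear the walls, so I descend and grip.

```bash
python3 -m crank '[[-0.5,-1.5,14,0,0,0,1],[0,0,14,0,0,0,1],[0,0,14,0,0,0,1],[0,0,13,0,0,0,1],[0,0,12.5,0,0,0,1],[0,0,0,0,0,0,1],[0,0,0,0,0,0,0],[0,0,0,0,0,0,0]]' 60
python3 -m crank '[[0,0,0,0,0,0,0],[0,0,0,0,0,0,0],[0,0,0,0,0,0,0],[0,0,0,0,0,0,0],[0,0,0,0,0,0,0],[0,0,0,0,0,0,0],[0,0,0,0,0,0,0],[0,0,0,0,0,0,0]]'
python3 -c "
from h import *
go(.533,-.2007,.293,-.154);print(get_state()['ft_torque'])
cv2.imwrite('pics/s2.png',cv2.resize(read_camera('side')[150:400,200:440],None,fx=2.3,fy=2.3))"
```

```text
clock: 4.2
tcp_pos: [0.5329, -0.2004, 0.2939]
orientation: [0.001, 0.077, 0.997, -0.0]
wrist_force: [-0.3, 0.2, -0.0]
finger_gap: 0.0518
clock: 5.2
tcp_pos: [0.5328, -0.2004, 0.2937]
orientation: [0.0, 0.077, 0.997, -0.0]
wrist_force: [-0.9, -2.1, 5.0]
finger_gap: 0.0151
t 5.2 turn [-0.02  0.05  0.01] shift(after turn) [-0.2 -0.2  0.7] gap 0.0151 F [-0.9 -2.1  5. ] tcp [ 0.5328 -0.2004  0.2937]
[-0.17302205  0.17024986 -0.03115389]
```

View pics/s2.png

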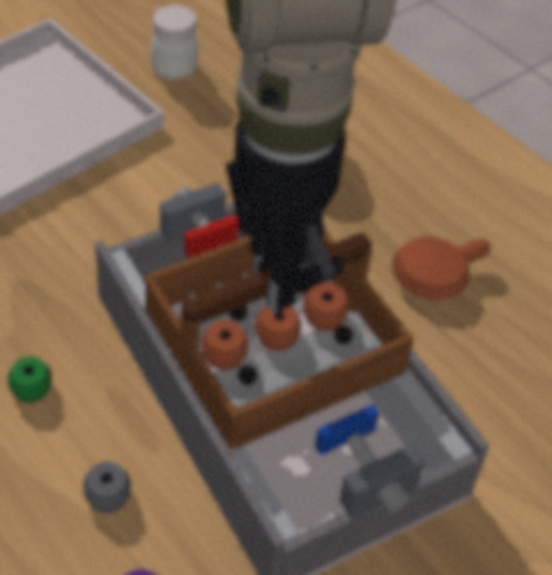

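```bash
python3 -m crank '[[0,2.5,0,0,0,0,0],[0,2.5,0,0,0,0,0],[0,2.5,0,0,0,0,0],[0,2.5,0,0,0,0,0],[0,2.5,0,0,0,0,0],[0,2.5,0,0,0,0,0],[0,2,0,0,0,0,0],[0,0,0,0,0,0,0]]'
python3 -c "
from h import *
go(.533,-.2007,.293,-.154);print(get_state()['ft_torque'])"
```

```text
clock: 6.25
tcp_pos: [0.5356, -0.1836, 0.2937]
orientation: [0.001, 0.077, 0.997, -0.0]
wrist_force: [0.7, -1.6, 5.2]
finger_gap: 0.0151
t 6.25 turn [-0.04  0.08  0.01] shift(after turn) [ -0.1 -17.3   0.7] gap 0.0151 F [ 0.7 -1.6  5.2] tcp [ 0.5356 -0.1836  0.2937]
[-0.33697356  0.01257717 -0.07562026]
```

```bash
python3 -m crank '[[0,1,0,0,0,0,0],[0,1,0,0,0,0,0],[0,1,0,0,0,0,0],[0,1,0,0,0,0,0],[0,1,0,0,0,0,0],[0,0,0,0,0,0,0],[0,0,0,0,0,0,0],[0,0,0,0,0,0,0]]'
python3 -c "
from h import *
go(.533,-.2007,.293,-.154);print(get_state()['ft_torque'])"
```

```text
clock: 7.25
tcp_pos: [0.5363, -0.1789, 0.2937]
orientation: [0.001, 0.077, 0.997, -0.001]
wrist_force: [-0.6, -2.2, 4.9]
finger_gap: 0.0151
t 7.25 turn [-0.05  0.07 -0.  ] shift(after turn) [ -0.1 -22.1   0.7] gap 0.0151 F [-0.6 -2.2  4.9] tcp [ 0.5363 -0.1789  0.2937]
[-0.43371595  0.11636162 -0.01094427]
```

```bash
python3 -m crank '[[0,1,0,0,0,0,0],[0,1,0,0,0,0,0],[0,1,0,0,0,0,0],[0,1,0,0,0,0,0],[0,0,0,0,0,0,0],[0,0,0,0,0,0,0],[0,0,0,0,0,0,0],[0,0,0,0,0,0,0]]'
python3 -c "
from h import *
go(.533,-.2007,.293,-.154);print(get_state()['ft_torque'])"
```

```text
clock: 8.25
tcp_pos: [0.5369, -0.1749, 0.2937]
orientation: [0.001, 0.077, 0.997, -0.001]
wrist_force: [-0.4, -2.2, 4.8]
finger_gap: 0.015
t 8.25 turn [-0.05  0.08 -0.  ] shift(after turn) [ -0.1 -26.1   0.7] gap 0.015 F [-0.4 -2.2  4.8] tcp [ 0.5369 -0.1749  0.2937]
[-0.42984229  0.09678972 -0.01568915]
```

```bash
python3 -m crank '[[0,1,0,0,0,0,0],[0,1,0,0,0,0,0],[0,1,0,0,0,0,0],[0,1,0,0,0,0,0],[0,0,0,0,0,0,0],[0,0,0,0,0,0,0],[0,0,0,0,0,0,0],[0,0,0,0,0,0,0]]'
python3 -c "
from h import *
go(.533,-.2007,.293,-.154);print(get_state()['ft_torque'])"
```

```text
clock: 9.25
tcp_pos: [0.5375, -0.1711, 0.2937]
orientation: [0.001, 0.077, 0.997, -0.001]
wrist_force: [-0.4, -2.4, 4.3]
finger_gap: 0.0151
t 9.25 turn [-0.08  0.08 -0.01] shift(after turn) [ -0.1 -29.9   0.7] gap 0.0151 F [-0.4 -2.4  4.3] tcp [ 0.5375 -0.1711  0.2937]
[-0.66992082  0.14237848 -0.06149169]
```

```bash
python3 -m crank '[[0,1,0,0,0,0,0],[0,1,0,0,0,0,0],[0,1,0,0,0,0,0],[0,0,0,0,0,0,0],[0,0,0,0,0,0,0],[0,0,0,0,0,0,0],[0,0,0,0,0,0,0],[0,0,0,0,0,0,0]]'
python3 -c "
from h import *
go(.533,-.2007,.293,-.154);print(get_state()['ft_torque'])"
```

```text
clock: 10.25
tcp_pos: [0.5379, -0.1689, 0.2937]
orientation: [0.0, 0.078, 0.997, -0.002]
wrist_force: [-0.8, -6.8, 4.9]
finger_gap: 0.0152
t 10.25 turn [-0.19  0.07 -0.07] shift(after turn) [ -0.1 -32.2   0.7] gap 0.0152 F [-0.8 -6.8  4.9] tcp [ 0.5379 -0.1689  0.2937]
[-1.24420441  0.28209583 -0.08579973]
```

```bash
python3 -m crank '[[0,1,0,0,0,0,0],[0,1,0,0,0,0,0],[0,1,0,0,0,0,0],[0,1,0,0,0,0,0],[0,0,0,0,0,0,0],[0,0,0,0,0,0,0],[0,0,0,0,0,0,0],[0,0,0,0,0,0,0]]'
python3 -c "
from h import *
go(.533,-.2007,.293,-.154);print(get_state()['ft_torque'])"
```

```text
clock: 11.25
tcp_pos: [0.5384, -0.1659, 0.294]
orientation: [0.0, 0.078, 0.997, -0.003]
wrist_force: [-2.8, -11.7, 5.4]
finger_gap: 0.0152
t 11.25 turn [-0.35  0.07 -0.12] shift(after turn) [  0.  -35.2   1. ] gap 0.0152 F [ -2.8 -11.7   5.4] tcp [ 0.5384 -0.1659  0.294 ]
[-2.07373648  0.57885019 -0.05613228]
```

```bash
python3 -m crank '[[0,1,0,0,0,0,0],[0,0,0,0,0,0,0],[0,0,0,0,0,0,0],[0,0,0,0,0,0,0],[0,0,0,0,0,0,0],[0,0,0,0,0,0,0],[0,0,0,0,0,0,0],[0,0,0,0,0,0,0]]'
python3 -c "
from h import *
go(.533,-.2007,.293,-.154);print(get_state()['ft_torque'])"
```

```text
clock: 12.25
tcp_pos: [0.5385, -0.1652, 0.294]
orientation: [0.0, 0.078, 0.997, -0.004]
wrist_force: [-3.1, -12.2, 5.2]
finger_gap: 0.0146
t 12.25 turn [-0.4   0.07 -0.14] shift(after turn) [  0.  -35.9   1. ] gap 0.0146 F [ -3.1 -12.2   5.2] tcp [ 0.5385 -0.1652  0.294 ]
[-2.32997137  0.63777765 -0.01694646]
```

```bash
python3 -m crank '[[0,-4,0,0,0,0,0],[0,-8,0,0,0,0,0],[0,-8,0,0,0,0,0],[0,-8,0,0,0,0,0],[0,-8,0,0,0,0,0],[0,-8,0,0,0,0,0],[0,-6,0,0,0,0,0],[0,-3,0,0,0,0,0]]'
python3 -m crank '[[0,-1,0,0,0,0,0],[0,-1,0,0,0,0,0],[0,0,0,0,0,0,0],[0,0,0,0,0,0,0],[0,0,0,0,0,0,0],[0,0,0,0,0,0,0],[0,0,0,0,0,0,0],[0,0,0,0,0,0,0]]'
python3 -c "
from h import *
go(.533,-.2007,.293,-.154);print(get_state()['ft_torque'])"
```

```text
clock: 13.25
tcp_pos: [0.5306, -0.2145, 0.2937]
orientation: [0.001, 0.076, 0.997, 0.001]
wrist_force: [0.7, 3.8, 6.5]
finger_gap: 0.0155
clock: 14.25
tcp_pos: [0.5303, -0.2163, 0.2937]
orientation: [0.001, 0.076, 0.997, 0.001]
wrist_force: [0.7, 1.8, 6.5]
finger_gap: 0.0152
t 14.25 turn [0.1  0.07 0.07] shift(after turn) [-0.2 15.8  0.7] gap 0.0152 F [0.7 1.8 6.5] tcp [ 0.5303 -0.2163  0.2937]
[ 0.36730634 -0.02680438 -0.00287771]
```

```bash
python3 -m crank '[[0,-1,0,0,0,0,0],[0,-1,0,0,0,0,0],[0,-1,0,0,0,0,0],[0,-1,0,0,0,0,0],[0,-1,0,0,0,0,0],[0,0,0,0,0,0,0],[0,0,0,0,0,0,0],[0,0,0,0,0,0,0]]'
python3 -c "
from h import *
go(.533,-.2007,.293,-.154);print(get_state()['ft_torque'])"
```

```text
clock: 15.25
tcp_pos: [0.5296, -0.2212, 0.2937]
orientation: [0.001, 0.076, 0.997, 0.001]
wrist_force: [0.5, 2.4, 6.4]
finger_gap: 0.0152
t 15.25 turn [0.11 0.07 0.07] shift(after turn) [-0.2 20.8  0.7] gap 0.0152 F [0.5 2.4 6.4] tcp [ 0.5296 -0.2212  0.2937]
[ 0.37836188 -0.04452318  0.00790599]
```

```bash
python3 -m crank '[[0,-1,0,0,0,0,0],[0,-1,0,0,0,0,0],[0,-1,0,0,0,0,0],[0,-1,0,0,0,0,0],[0,0,0,0,0,0,0],[0,0,0,0,0,0,0],[0,0,0,0,0,0,0],[0,0,0,0,0,0,0]]'
python3 -c "
from h import *
go(.533,-.2007,.293,-.154);print(get_state()['ft_torque'])"
```

```text
clock: 16.25
tcp_pos: [0.529, -0.2252, 0.2937]
orientation: [0.001, 0.076, 0.997, 0.001]
wrist_force: [0.8, 3.1, 7.2]
finger_gap: 0.015
t 16.25 turn [0.11 0.07 0.07] shift(after turn) [-0.2 24.8  0.7] gap 0.015 F [0.8 3.1 7.2] tcp [ 0.529  -0.2252  0.2937]
[ 0.41418764 -0.02802843 -0.01293619]
```

```bash
python3 -m crank '[[0,-1,0,0,0,0,0],[0,-1,0,0,0,0,0],[0,-1,0,0,0,0,0],[0,-1,0,0,0,0,0],[0,0,0,0,0,0,0],[0,0,0,0,0,0,0],[0,0,0,0,0,0,0],[0,0,0,0,0,0,0]]'
python3 -c "
from h import *
go(.533,-.2007,.293,-.154);print(get_state()['ft_torque'])"
```

```text
clock: 17.25
tcp_pos: [0.5284, -0.2289, 0.2937]
orientation: [0.001, 0.076, 0.997, 0.001]
wrist_force: [0.1, 3.5, 7.5]
finger_gap: 0.015
t 17.25 turn [0.15 0.07 0.08] shift(after turn) [-0.3 28.5  0.7] gap 0.015 F [0.1 3.5 7.5] tcp [ 0.5284 -0.2289  0.2937]
[ 0.64514915 -0.12494166 -0.04124798]
```

```bash
python3 -m crank '[[0,-1,0,0,0,0,0],[0,-1,0,0,0,0,0],[0,-1,0,0,0,0,0],[0,-1,0,0,0,0,0],[0,-0.5,0,0,0,0,0],[0,-0.5,0,0,0,0,0],[0,0,0,0,0,0,0],[0,0,0,0,0,0,0]]'
python3 -c "
from h import *
go(.533,-.2007,.293,-.154);print(get_state()['ft_torque'])"
```

```text
clock: 18.25
tcp_pos: [0.5277, -0.2324, 0.2937]
orientation: [0.001, 0.076, 0.997, 0.003]
wrist_force: [1.6, 10.4, 8.4]
finger_gap: 0.0151
t 18.25 turn [0.35 0.07 0.15] shift(after turn) [-0.4 32.1  0.7] gap 0.0151 F [ 1.6 10.4  8.4] tcp [ 0.5277 -0.2324  0.2937]
[ 1.66104384 -0.31439753 -0.11512557]
```

```bash
python3 -m crank '[[0,-1,0,0,0,0,0],[0,-1,0,0,0,0,0],[0,-0.5,0,0,0,0,0],[0,0,0,0,0,0,0],[0,0,0,0,0,0,0],[0,0,0,0,0,0,0],[0,0,0,0,0,0,0],[0,0,0,0,0,0,0]]'
python3 -c "
from h import *
go(.533,-.2007,.293,-.154);print(get_state()['ft_torque'])"
```

```text
clock: 19.25
tcp_pos: [0.5273, -0.2342, 0.2939]
orientation: [0.001, 0.075, 0.997, 0.004]
wrist_force: [2.6, 12.8, 10.0]
finger_gap: 0.015
t 19.25 turn [0.45 0.08 0.19] shift(after turn) [-0.5 33.9  0.9] gap 0.015 F [ 2.6 12.8 10. ] tcp [ 0.5273 -0.2342  0.2939]
[ 2.22435078 -0.34761318 -0.18030234]
```

```bash
python3 -m crank '[[0,6,-0.4,0,0,0,0],[0,6,0,0,0,0,0],[0,6,0,0,0,0,0],[0,0,0,0,0,0,0],[0,38,0,0,0,0,0],[0,-38,0,0,0,0,0],[0,38,0,0,0,0,0],[0,-19,0,0,0,0,0]]' 90
python3 -m crank '[[0,0,0,0,0,0,0],[0,0,0,0,0,0,0],[0,0,0,0,0,0,0],[0,0,0,0,0,0,0],[0,0,0,0,0,0,0],[0,0,0,0,0,0,0],[0,0,0,0,0,0,0],[0,0,0,0,0,0,0]]'
python3 -c "
from h import *
go(.533,-.2007,.293,-.154);print(get_state()['ft_torque'])
cv2.imwrite('pics/s3.png',cv2.resize(read_camera('side')[200:380,220:420],None,fx=3.3,fy=3.3))"
```

```text
clock: 20.25
tcp_pos: [0.5327, -0.198, 0.2938]
orientation: [0.0, 0.075, 0.997, 0.002]
wrist_force: [1.1, 3.5, 6.5]
finger_gap: 0.0145
clock: 21.25
tcp_pos: [0.5326, -0.2011, 0.2938]
orientation: [0.0, 0.077, 0.997, -0.0]
wrist_force: [-0.9, -1.9, 6.0]
finger_gap: 0.0149
t 21.25 turn [-0.01  0.03  0.01] shift(after turn) [-0.4  0.4  0.8] gap 0.0149 F [-0.9 -1.9  6. ] tcp [ 0.5326 -0.2011  0.2938]
[-0.31601441  0.09357418  0.13589757]
```

View pics/s3.png

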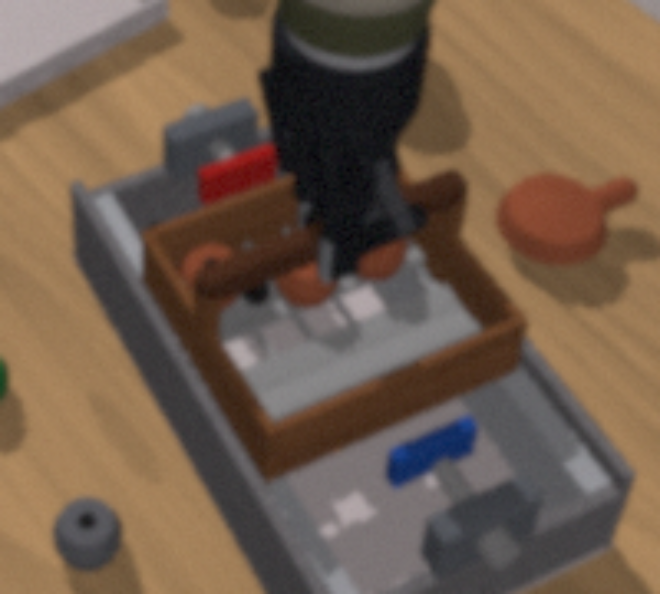

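In this crop the two front beads have gone from the trough, while at least one dark bead is still in the sieve at (257,292). The whorls have moved to the red side. I'll keep shaking.

```bash
python3 -m crank '[[0,-18,0,0,0,0,0],[0,38,0,0,0,0,0],[0,-38,0,0,0,0,0],[0,38,0,0,0,0,0],[0,-38,0,0,0,0,0],[0,38,0,0,0,0,0],[0,-38,0,0,0,0,0],[0,38,0,0,0,0,0]]'
python3 -m crank '[[0,-38,0,0,0,0,0],[0,38,0,0,0,0,0],[0,-38,0,0,0,0,0],[0,38,0,0,0,0,0],[0,-38,0,0,0,0,0],[0,18,0,0,0,0,0],[0,0,0,0,0,0,0],[0,0,0,0,0,0,0]]'
python3 -c "
from h import *
go(.533,-.2007,.293,-.154);print(get_state()['ft_torque'])
cv2.imwrite('pics/s4.png',cv2.resize(read_camera('side')[200:380,220:420],None,fx=3.3,fy=3.3))
cv2.imwrite('pics/t4.png',cv2.resize(read_camera('top')[150:270,280:430],None,fx=4.8,fy=4.8))"
```

```text
clock: 22.3
tcp_pos: [0.5358, -0.1848, 0.2938]
orientation: [0.001, 0.08, 0.997, -0.001]
wrist_force: [0.6, -1.8, 5.4]
finger_gap: 0.0145
clock: 23.3
tcp_pos: [0.5327, -0.2004, 0.2938]
orientation: [0.0, 0.077, 0.997, 0.001]
wrist_force: [1.2, 2.1, 6.2]
finger_gap: 0.0144
t 23.3 turn [0.09 0.04 0.03] shift(after turn) [-0.3 -0.3  0.8] gap 0.0144 F [1.2 2.1 6.2] tcp [ 0.5327 -0.2004  0.2938]
[ 0.23260568 -0.14910236 -0.04529026]
```

View pics/s4.png

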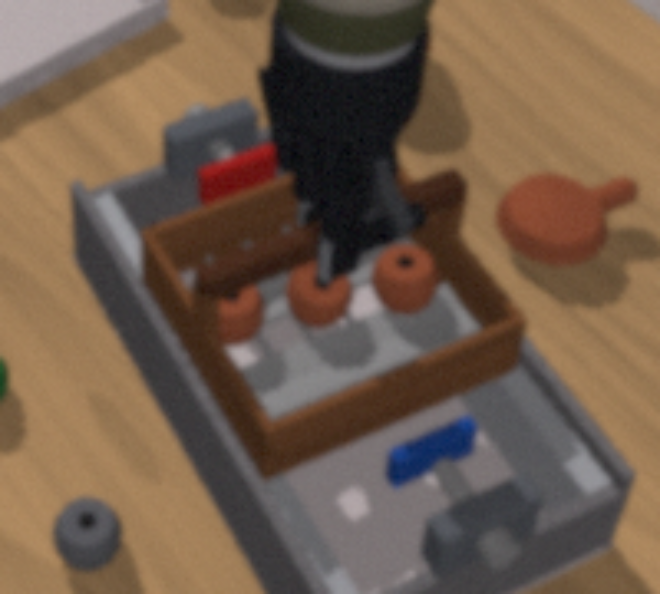

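View pics/t4.png

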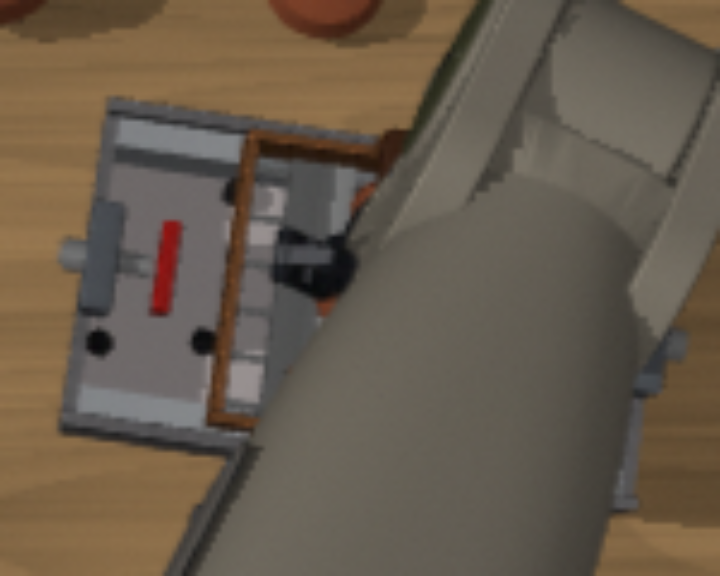

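Three beads lie in the bin at (232,190), (98,343) and (203,342) in the crop. I can't see the fourth. I'll do another round of strokes, then slide the sieve to each side to look.

```bash
python3 -m crank '[[0,-18,0,0,0,0,0],[0,38,0,0,0,0,0],[0,-38,0,0,0,0,0],[0,38,0,0,0,0,0],[0,-38,0,0,0,0,0],[0,38,0,0,0,0,0],[0,-38,0,0,0,0,0],[0,38,0,0,0,0,0]]'
python3 -m crank '[[0,-38,0,0,0,0,0],[0,38,0,0,0,0,0],[0,-38,0,0,0,0,0],[0,38,0,0,0,0,0],[0,-38,0,0,0,0,0],[0,38,0,0,0,0,0],[0,2,0,0,0,0,0],[0,0,0,0,0,0,0]]'
python3 -c "
from h import *
go(.533,-.2007,.293,-.154)
cv2.imwrite('pics/s5.png',cv2.resize(read_camera('side')[200:400,220:440],None,fx=2.7,fy=2.7))
cv2.imwrite('pics/t5.png',cv2.resize(read_camera('top')[150:270,280:430],None,fx=4.8,fy=4.8))"
python3 -m crank '[[0,-10,0,0,0,0,0],[0,-10,0,0,0,0,0],[0,-10,0,0,0,0,0],[0,-10,0,0,0,0,0],[0,-4,0,0,0,0,0],[0,0,0,0,0,0,0],[0,0,0,0,0,0,0],[0,0,0,0,0,0,0]]'
python3 -c "
from h import *
go(.533,-.2007,.293,-.154)
cv2.imwrite('pics/s6.png',cv2.resize(read_camera('side')[200:400,220:440],None,fx=2.7,fy=2.7))
cv2.imwrite('pics/t6.png',cv2.resize(read_camera('top')[150:270,280:430],None,fx=4.8,fy=4.8))"
```

```text
clock: 24.4
tcp_pos: [0.5358, -0.1848, 0.2938]
orientation: [0.001, 0.08, 0.997, -0.001]
wrist_force: [-0.3, -2.2, 5.1]
finger_gap: 0.0147
clock: 25.4
tcp_pos: [0.5359, -0.1783, 0.2938]
orientation: [0.0, 0.076, 0.997, 0.001]
wrist_force: [-0.6, 2.7, 6.7]
finger_gap: 0.0143
t 25.4 turn [0.1  0.01 0.06] shift(after turn) [ -0.6 -22.6   0.8] gap 0.0143 F [-0.6  2.7  6.7] tcp [ 0.5359 -0.1783  0.2938]
clock: 26.5
tcp_pos: [0.5292, -0.2225, 0.2938]
orientation: [0.0, 0.077, 0.997, 0.0]
wrist_force: [-0.4, -0.0, 5.9]
finger_gap: 0.0148
t 26.5 turn [0.04 0.02 0.03] shift(after turn) [-0.4 22.1  0.8] gap 0.0148 F [-0.4 -0.   5.9] tcp [ 0.5292 -0.2225  0.2938]
```

View pics/s5.png

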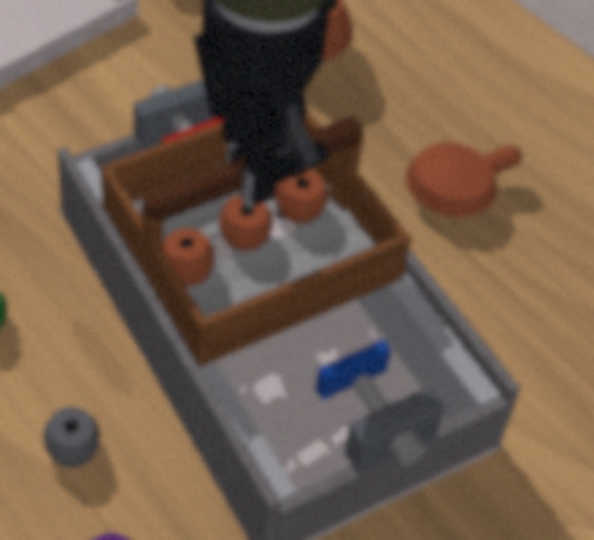

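View pics/s6.png

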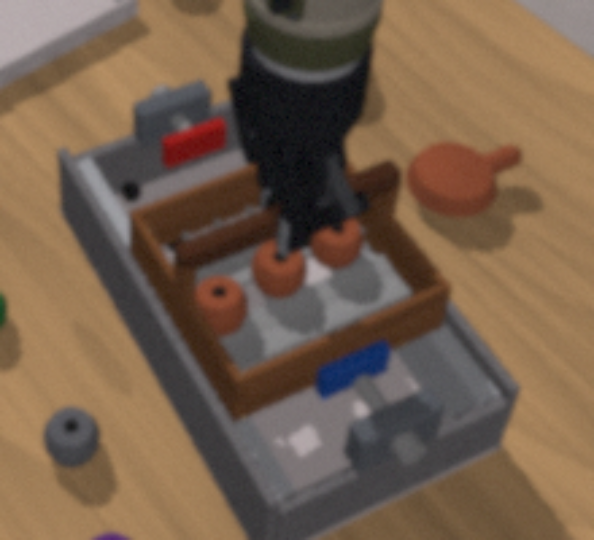

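View pics/t6.png

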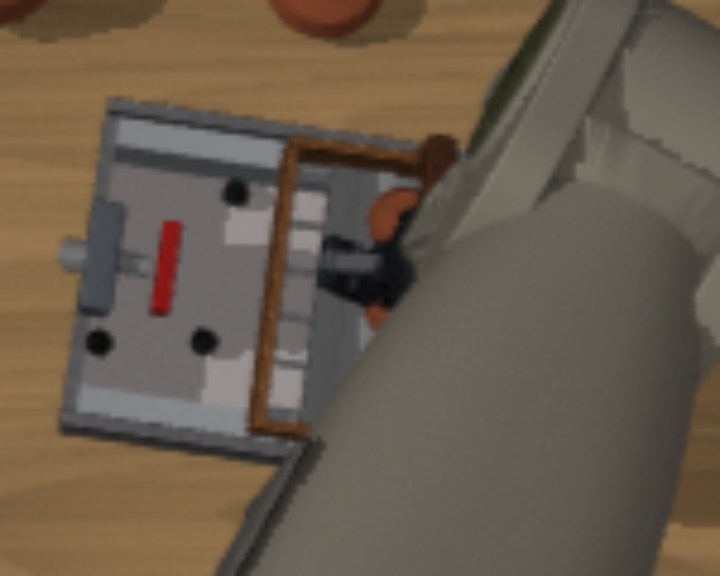

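View pics/t5.png

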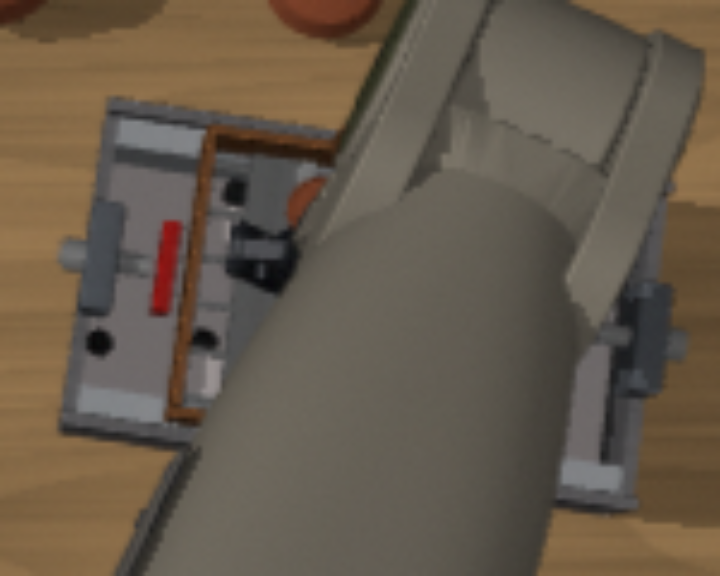

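The fourth bead isn't visible in any view, and the arm hides part of the sieve. There is plenty of time, so I'll let go, swing aside and check before lifting.

```bash
python3 -m crank '[[0,0,0,0,0,0,1],[0,0,0,0,0,0,1],[0,0,0,0,0,0,1],[0,0,0,0,0,0,1],[0,0,-12,0,0,0,1],[0,0,-16,0,0,0,1],[0,0,-20,0,0,0,1],[0,0,-22,0,0,0,1]]'
python3 -m crank '[[0,15,-10,0,0,0,1],[0,35,0,0,0,0,1],[0,50,0,0,0,0,1],[0,50,0,0,0,0,1],[0,50,0,0,0,0,1],[0,50,0,0,0,0,1],[0,35,0,0,0,0,1],[0,15,0,0,0,0,1]]'
python3 -c "
from h import *
go(.529,-.2222,.293,-.154)
cv2.imwrite('pics/s7.png',cv2.resize(read_camera('side')[200:400,220:440],None,fx=2.7,fy=2.7))
a=read_camera('top');cv2.imwrite('pics/t7n.png',a)
cv2.imwrite('pics/t7.png',cv2.resize(a[150:270,280:430],None,fx=5,fy=5))"
```

```text
clock: 27.6
tcp_pos: [0.5293, -0.2225, 0.3656]
orientation: [0.001, 0.077, 0.997, -0.0]
wrist_force: [-0.4, 0.2, -0.1]
finger_gap: 0.0856
clock: 28.6
tcp_pos: [0.5748, 0.0767, 0.3739]
orientation: [0.0, 0.075, 0.997, 0.0]
wrist_force: [0.9, 0.2, -0.1]
finger_gap: 0.0851
t 28.6 turn [ 0.02 -0.    0.19] shift(after turn) [  -0.6 -302.3   80.9] gap 0.0851 F [ 0.9  0.2 -0.1] tcp [0.5748 0.0767 0.3739]
```

View pics/t7.png

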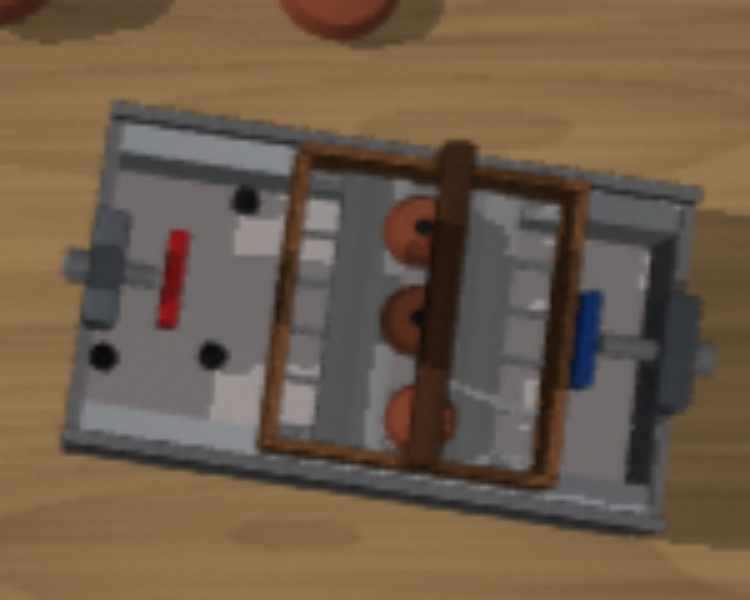

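View pics/s7.png

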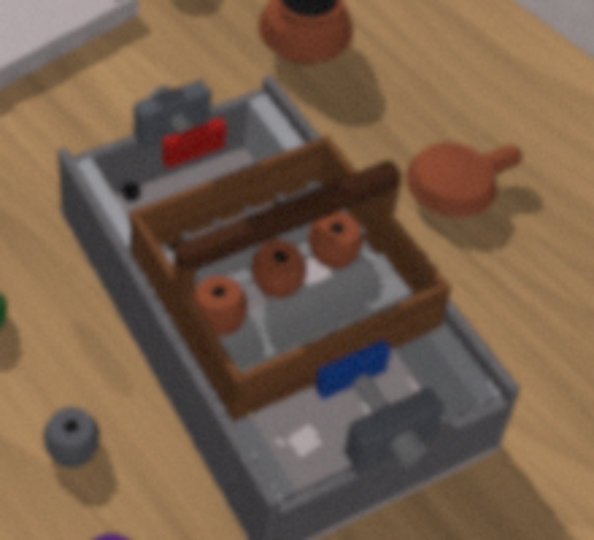

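With the arm aside, the top view shows both trough floors and all the openings clear, and the three whorls in place. Three beads are in the bin at (245,200), (102,356) and (211,355). The fourth is in neither trough, nor under the bar in the side view, so it must lie under the closed trough floors in the bin. I'll regrip.

```bash
python3 - <<'E'
from h import *
tz=lambda l: np.array(l)/5+[280,150]-0.4
print(ray("top",tz((460,143)),.149),ray("top",tz((424,465)),.149),ray("top",tz((442,304)),.149))
s,e=fit([("top",[[.08,.075,.106],[.08,-.075,.106],[-.08,-.075,.106],[-.08,.075,.106]],tz([(300,147),(590,187),(552,487),(262,448)]))],[.53,-.22,-.15]);print(s,e)
E
python3 -m crank '[[0,-20,0,0,0,0,1],[0,-42,0,0,0,0,1],[0,-50,0,0,0,0,1],[0,-50,0,0,0,0,1],[0,-50,0,0,0,0,1],[0,-50,0,0,0,0,1],[0,-28,5,0,0,0,1],[0,-10,5,0,0,0,1]]'
python3 -m crank '[[0,0,14,0,0,0,1],[0,0,14,0,0,0,1],[0,0,14,0,0,0,1],[0,0,14,0,0,0,1],[0,0,10,0,0,0,1],[0,0,4,0,0,0,1],[0,0,0,0,0,0,0],[0,0,0,0,0,0,0]]' 90
python3 -m crank '[[0,0,0,0,0,0,0],[0,0,0,0,0,0,0],[0,0,0,0,0,0,0],[0,0,0,0,0,0,0],[0,0,-2,0,0,0,0],[0,0,-2,0,0,0,0],[0,0,-2,0,0,0,0],[0,0,-1,0,0,0,0]]'
python3 -c "
from h import *
go(.529,-.2222,.293,-.154);print(get_state()['ft_torque'])
cv2.imwrite('pics/s8.png',cv2.resize(read_camera('side')[200:400,220:440],None,fx=2.7,fy=2.7))
"
```

```text
[ 0.61069133 -0.23283537  0.149     ] [ 0.45038706 -0.20924523  0.149     ] [ 0.52979137 -0.22093025  0.149     ]
[ 0.52926033 -0.22038108 -0.15433824] 0.9536457284386017
clock: 29.7
tcp_pos: [0.5276, -0.226, 0.3634]
orientation: [-0.0, 0.079, 0.997, -0.0]
wrist_force: [0.6, 0.6, -0.2]
finger_gap: 0.0856
clock: 30.7
tcp_pos: [0.5294, -0.2227, 0.2941]
orientation: [0.0, 0.077, 0.997, -0.0]
wrist_force: [0.7, 0.3, 0.5]
finger_gap: 0.0515
clock: 31.7
tcp_pos: [0.5291, -0.2225, 0.3003]
orientation: [-0.0, 0.077, 0.997, 0.0]
wrist_force: [0.0, -0.1, -5.7]
finger_gap: 0.0147
t 31.7 turn [ 0.02 -0.03  0.02] shift(after turn) [0.1 0.2 7.3] gap 0.0147 F [ 0.  -0.1 -5.7] tcp [ 0.5291 -0.2225  0.3003]
[0.00705766 0.07167956 0.04108138]
```

View pics/s8.png

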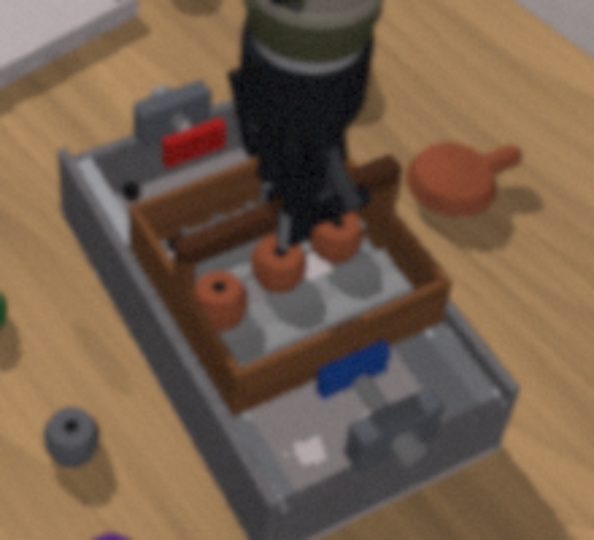

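Holding with the sieve clear of the runners; the weight reads about 5.7 N. Now I lift it.

```bash
python3 -m crank '[[0,0,-4,0,0,0,0],[0,0,-8,0,0,0,0],[0,0,-12,0,0,0,0],[0,0,-14,0,0,0,0],[0,0,-14,0,0,0,0],[0,0,-12,0,0,0,0],[0,0,-9,0,0,0,0],[0,0,-5,0,0,0,0]]'
python3 -c "
from h import *
go(.5357,.2157,.378,.0621)
cv2.imwrite('pics/s9.png',cv2.resize(read_camera('side')[160:400,220:460],None,fx=2.4,fy=2.4))
"
```

```text
clock: 32.75
tcp_pos: [0.5293, -0.2226, 0.3792]
orientation: [0.0, 0.077, 0.997, -0.0]
wrist_force: [0.2, 0.6, -5.7]
finger_gap: 0.0144
t 32.75 turn [-1.000e-02  3.000e-02 -1.237e+01] shift(after turn) [-33.6 437.    1.2] gap 0.0144 F [ 0.2  0.6 -5.7] tcp [ 0.5293 -0.2226  0.3792]
```

View pics/s9.png

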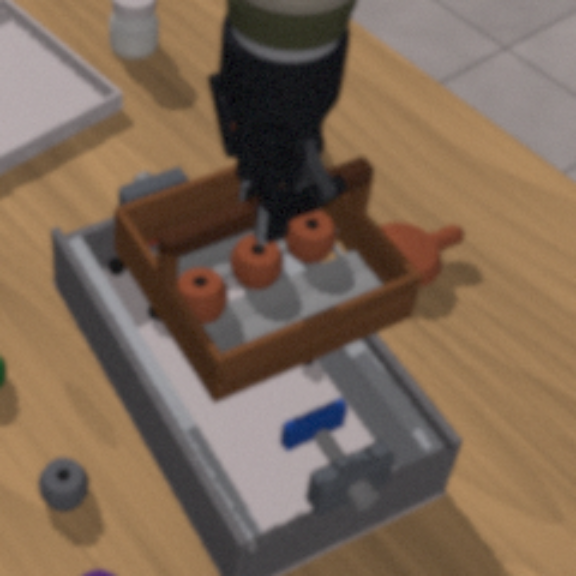

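The sieve hangs level with all three whorls in it, and beads show in the bin. I'll turn it to the tray's angle, then carry it over.

```bash
python3 -m crank '[[0,0,0,0,0,-3.1,0],[0,0,0,0,0,-3.1,0],[0,0,0,0,0,-3.1,0],[0,0,0,0,0,-3.1,0],[-1,10,0,0,0,0,0],[-2,20,0,0,0,0,0],[-3,28,0,0,0,0,0],[-3,35,0,0,0,0,0]]'
python3 -m crank '[[-3,38,0,0,0,0,0],[-3,40,0,0,0,0,0],[-3,40,0,0,0,0,0],[-3,40,0,0,0,0,0],[-3,40,0,0,0,0,0],[-3,36,0,0,0,0,0],[-3,32,0,0,0,0,0],[-3,26,0,0,0,0,0]]'
python3 -m crank '[[-2,21,0,0,0,0,0],[-1,16,0,0,0,0,0],[0,10,0,0,0,0,0],[0,5,0,0,0,0,0],[0,0,0,0,0,0,0],[0,0,0,0,0,0,0],[0,0,0,0,0,0,0],[0,0,0,0,0,0,0]]'
python3 - <<'E'
from h import *
go(.5357,.2157,.378,.0621)
cv2.imwrite('pics/s10.png',cv2.resize(read_camera('side')[60:320,100:400],None,fx=2.2,fy=2.2))
a=read_camera('top');cv2.imwrite('pics/t10.png',cv2.resize(a[130:300,130:430],None,fx=2.5,fy=2.5))
E
```

```text
clock: 33.8
tcp_pos: [0.5321, -0.1273, 0.3785]
orientation: [0.0, -0.031, 1.0, 0.0]
wrist_force: [-0.9, 0.2, -6.0]
finger_gap: 0.0146
clock: 34.8
tcp_pos: [0.5368, 0.1664, 0.3786]
orientation: [-0.0, -0.032, 0.999, 0.0]
wrist_force: [-0.7, -0.1, -6.1]
finger_gap: 0.0142
clock: 35.8
tcp_pos: [0.5378, 0.2155, 0.3786]
orientation: [0.0, -0.031, 1.0, 0.0]
wrist_force: [0.4, 0.2, -6.1]
finger_gap: 0.0146
t 35.8 turn [ 0.  0. -0.] shift(after turn) [2.1 0.3 0.6] gap 0.0146 F [ 0.4  0.2 -6.1] tcp [0.5378 0.2155 0.3786]
```

View pics/s10.png

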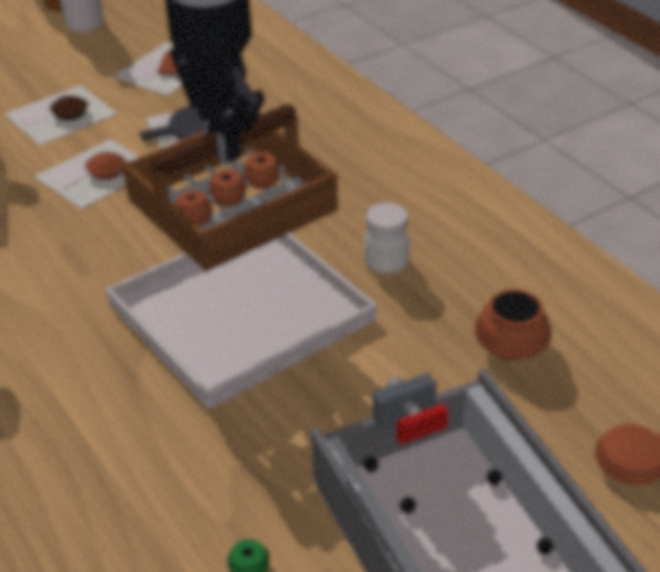

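View pics/t10.png

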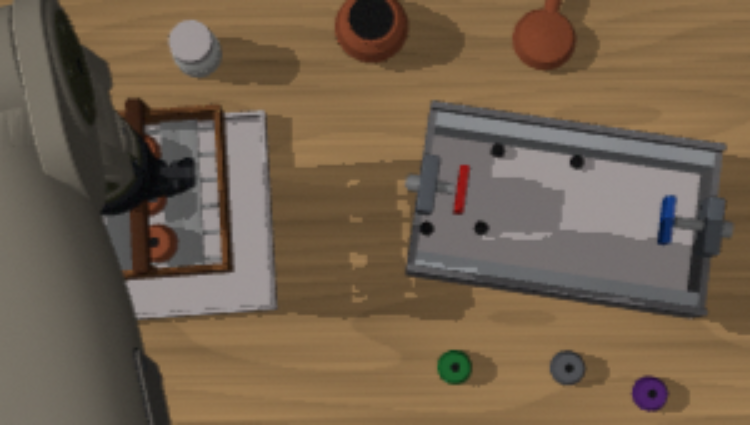

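All four beads are in the bin, at (498,150), (577,161), (427,228) and (481,228) in the crop. The sieve is over the tray with its three whorls. Now I lower it.

```bash
python3 -m crank '[[2,0,8,0,0,0,0],[0,0,16,0,0,0,0],[0,0,22,0,0,0,0],[0,0,24,0,0,0,0],[0,0,23,0,0,0,0],[0,0,19,0,0,0,0],[0,0,11,0,0,0,0],[0,0,5,0,0,0,0]]'
python3 -m crank '[[0,0,1,0,0,0,0],[0,0,1,0,0,0,0],[0,0,1,0,0,0,0],[0,0,1,0,0,0,0],[0,0,1,0,0,0,0],[0,0,0,0,0,0,0],[0,0,0,0,0,0,0],[0,0,0,0,0,0,0]]'
python3 - <<'E'
from h import *
go(.5357,.2157,.2385,.0621)
cv2.imwrite('pics/s11.png',cv2.resize(read_camera('side')[110:290,120:320],None,fx=3.2,fy=3.2))
E
```

```text
clock: 36.9
tcp_pos: [0.5354, 0.2157, 0.2495]
orientation: [-0.001, -0.031, 1.0, -0.0]
wrist_force: [-0.0, -1.0, -5.6]
finger_gap: 0.015
clock: 37.9
tcp_pos: [0.5358, 0.2158, 0.2456]
orientation: [0.0, -0.031, 1.0, 0.0]
wrist_force: [0.1, 0.4, -5.4]
finger_gap: 0.0145
t 37.9 turn [0.01 0.01 0.03] shift(after turn) [ 0.1 -0.1  7.1] gap 0.0145 F [ 0.1  0.4 -5.4] tcp [0.5358 0.2158 0.2456]
```

View pics/s11.png

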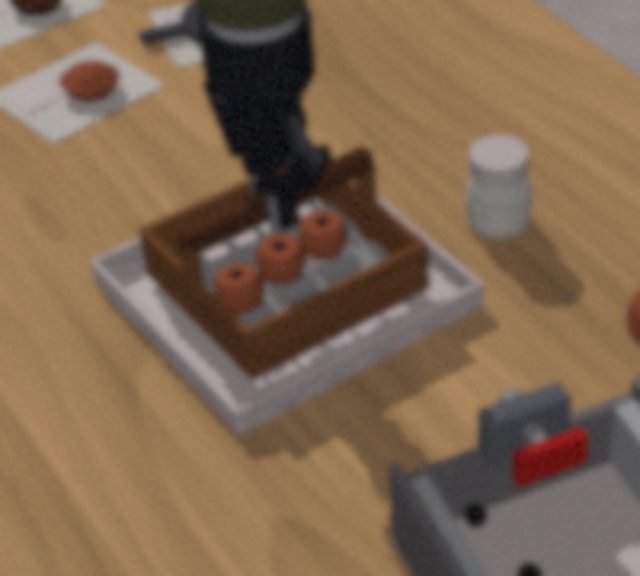

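The view shows the sieve level and centred inside the tray rim, just above the floor. I'll lower the last 7 mm slowly.

```bash
python3 -m crank '[[0,0,1,0,0,0,0],[0,0,1,0,0,0,0],[0,0,1,0,0,0,0],[0,0,1,0,0,0,0],[0,0,1,0,0,0,0],[0,0,0.7,0,0,0,0],[0,0,0,0,0,0,0],[0,0,0,0,0,0,0]]'
python3 -m crank '[[0,0,0.5,0,0,0,0],[0,0,0.5,0,0,0,0],[0,0,0.3,0,0,0,0],[0,0,0,0,0,0,0],[0,0,0,0,0,0,0],[0,0,0,0,0,0,0],[0,0,0,0,0,0,0],[0,0,0,0,0,0,0]]'
```

```text
clock: 38.95
tcp_pos: [0.5357, 0.2158, 0.2399]
orientation: [0.0, -0.031, 1.0, 0.0]
wrist_force: [-0.1, -0.2, -5.8]
finger_gap: 0.0145
clock: 39.95
tcp_pos: [0.5358, 0.2158, 0.2392]
orientation: [0.0, -0.031, 1.0, 0.0]
wrist_force: [-3.0, -1.0, 5.7]
finger_gap: 0.0142
```

```bash
python3 -m crank '[[0,0,-0.5,0,0,0,0],[0,0,0,0,0,0,0.5],[0,0,0,0,0,0,1],[0,0,0,0,0,0,1],[0,0,0,0,0,0,1],[0,0,0,0,0,0,1],[0,0,-8,0,0,0,1],[0,0,-14,0,0,0,1]]'
python3 -m crank '[[0,0,-18,0,0,0,1],[0,0,-22,0,0,0,1],[0,0,-25,0,0,0,1],[0,0,-25,0,0,0,1],[0,-30,-15,0,0,0,1],[0,-40,0,0,0,0,1],[0,-40,0,0,0,0,1],[0,-40,0,0,0,0,1]]'
python3 -m crank '[[0,-40,0,0,0,0,1],[0,-40,0,0,0,0,1],[0,-30,0,0,0,0,1],[0,-15,0,0,0,0,1],[0,0,0,0,0,0,1],[0,0,0,0,0,0,1],[0,0,0,0,0,0,1],[0,0,0,0,0,0,1]]'
python3 - <<'E'
from h import *
a=read_camera('top');cv2.imwrite('pics/t12n.png',a);cv2.imwrite('pics/t12.png',cv2.resize(a[120:300,130:430],None,fx=2.6,fy=2.6))
cv2.imwrite('pics/t12z.png',cv2.resize(a[165:270,150:255],None,fx=5.6,fy=5.6,interpolation=cv2.INTER_CUBIC))
cv2.imwrite('pics/s12.png',cv2.resize(read_camera('side')[80:400,100:440],None,fx=1.8,fy=1.8))
s=get_state();print(s["clock"],s["wrist_force"],s["qvel"].round(3))
E
```

```text
clock: 40.95
tcp_pos: [0.5356, 0.2157, 0.2615]
orientation: [-0.0, -0.031, 1.0, -0.0]
wrist_force: [0.7, 0.4, -0.5]
finger_gap: 0.0853
clock: 41.95
tcp_pos: [0.5451, 0.0649, 0.3676]
orientation: [0.001, -0.031, 1.0, -0.0]
wrist_force: [1.5, -0.8, 1.1]
finger_gap: 0.0853
clock: 42.95
tcp_pos: [0.5529, -0.0579, 0.3661]
orientation: [-0.0, -0.032, 0.999, 0.0]
wrist_force: [-0.0, -0.1, -0.6]
finger_gap: 0.0855
43.05 [-0.54009398 -0.58719703 -0.05452712] [-0.007  0.001 -0.001 -0.001  0.     0.   ]
```

View pics/t12.png

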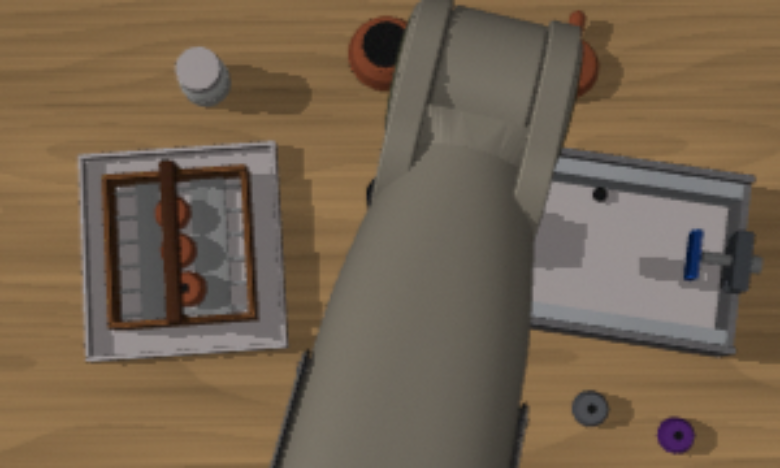

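View pics/s12.png

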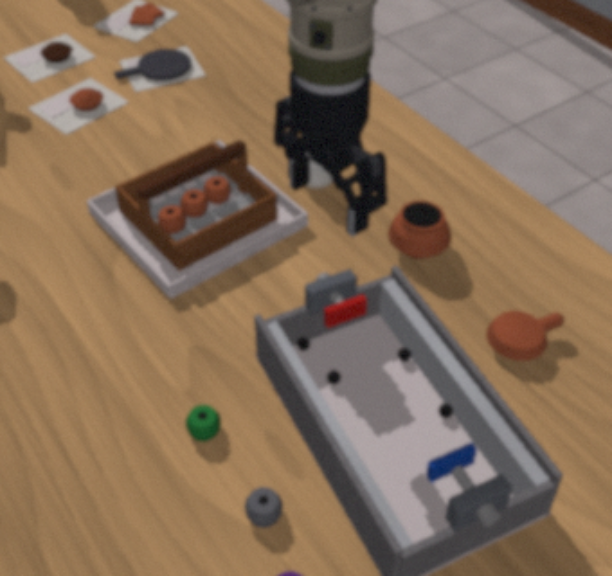

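View pics/t12z.png

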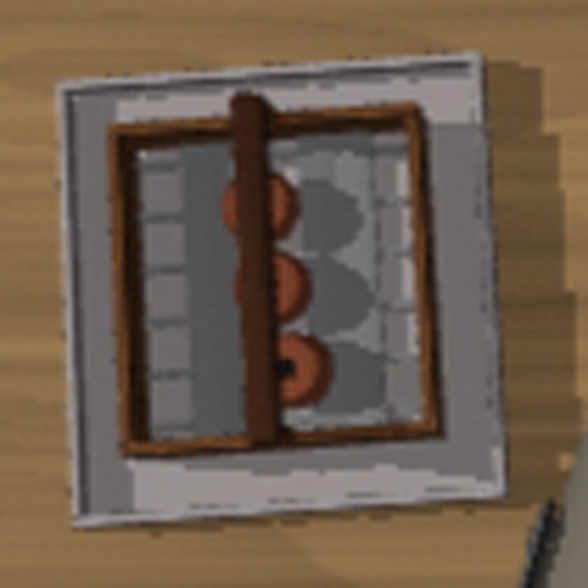

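The top and side views show the sieve flat and centred in the tray with its three whorls. The four beads are in the bin, at (303,343), (334,377), (405,354) and (447,410) in the side crop. The bystanders are where they were, and the gripper is clear of everything.

```bash
python3 -c "
from workcell import *
print(hand_in())"
```

```text
the job is handed in; nothing more can be done
None
```

The sieve is in the white tray with the three whorls in it, the four beads are in the catch box, and the job was handed in at about 43 s; no verdict is reported.

- **Leaning on the buffers:** I slid the sieve on the runners against red, then blue. The wrist read about 12 to 13 N at each. About 2 N of that is friction, so I estimate 10 to 12 N on the pad, held for at least half a second.
- **Shaking:** I used 38 mm strokes between the buffers, keeping about 8 mm short of where each pad was felt. I saw only three beads in the bin afterwards, so I let go, swung the arm aside and found the sieve empty of beads before gripping it again. After the lift, all four were visible in the bin.
- **Setting down:** The wrist read about 6 N upward at contact with the tray. I then let go and backed away.
- **Last checks:** The last pictures show the sieve flat, roughly centred and square in the tray, with the whorls inside it. The pot, jar and lamp look unmoved, and the gripper is clear of everything. No check failed or disagreed, but I judged the flatness and the bystanders' positions by eye in those pictures and did not measure them.

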